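# Close the hinged handle mould and lock it

## Robot

A 7-joint arm with a two-finger parallel gripper is mounted at the origin on a cart in front of the work surface, level with it; the furniture and walls round the work are solid. World frame = base frame: x ahead of the robot, y to its left, z up, the work surface at z = 0. Lengths are in mm, angles in rad, forces in N, time in s.
With the tool pointing down it reaches from about 425 to 875 mm from the base axis. Payload 8.4 kg.
Tool frame: the origin (TCP) lies between the finger pads; the fingertips stand 17 mm ahead of it and the grasp point (between the pads) lies 2 mm behind it; z points along the fingers, y is the line along which they close (so a half turn about z gives the same grasp; the last joint's range is limited). The gripper opens to 85 mm and grips with 20 to 120 N. Pads are 22 mm wide; open, the fingers measure 114 mm over their backs; the gripper's body (76 mm by 85 mm) begins 54 mm behind the grasp point. The pads swing forward as they close: fully open they stand 13 mm farther back than shut.
Start: joints at [-1.415, 0.333, 0.04, 1.465, -0.013, 1.343, -0.059], TCP at [163.837, 628.985, 248.308] pointing down, gripper open.
Joint ranges: [-2.58, 2.58], [-0.38, 2.09], [-1.3, 1.39], [0.25, 2.4], [-1.5, 4.64], [0.08, 2.09], [-2.65, 2.65]. Speed limits (rad/s): [2.22, 2.22, 2.79, 2.79, 3.14, 3.14, 3.14].

## Interface

Orientations are given as a unit quaternion [x, y, z, w].
In Python, from workcell import arm gives the robot as it stands.
- The arm moves only by the tool apply_moves, never from a script. Its argument "steps" is a list of rows, each a list of 5 numbers: the shift along the world's x, y, z in m, then the turn about the world's z in degrees, then the gripper's target within -1 to 1 (fully open at 1, half-way at 0, shut at -1). In form: [[tx, ty, tz, roll, claw], ...]. A call has 1 to 20 rows; each row shifts and turns the commanded pose from where the row before left it; what a row does not reach is not made up. A row lasts 1/10 s, in which the tool goes at most 50 mm and 8.59 degrees, less where a joint would pass 70% of its speed; a pose out of reach is approached as far as the arm can. A call is refused whole if a number of a shift passes 0.05 or a number of a turn 8.59, either way. A call with a gripper value outside its range is refused whole. The fingers move at their own pace and stop on an object; "squeeze" is the grip in N (left out, the last holds). Time passes only in rows, so rows that do not move let the fingers close. It gives the time, the measured TCP pose, the force, the opening and the grip force at its end, in the units of the state.
- arm.read_state(): the state, without advancing time (a new reading comes with each control period).
- arm.capture(name): name is "scene" or "top" or "wrist"; returns a dict with "color" (420x560x3 uint8, red, green, blue), "z_map" (420x560 float32, mm along the optical axis (not along the pixel's ray), 0 where there is no reading), "camera_matrix" (3x3 intrinsics, pixels), "k1" (the pictures are not rectified: a ray, as slopes to the right and down, at radius r is drawn at 1 + k1 r^2 times it, then the intrinsics apply), "R" (3x3) and "t" (3): a world point X has camera coordinates R X + t. Camera axes: x right, y down, z forward; pixel columns grow to the right and rows downward; lengths in mm; the calibration is good to about 2 mm. A picture is of the moment at which its call begins.
- arm.close_job(): hands the job in; it is judged then, once.
The state is a dict: "t": time; "q": joint angles; "joint_velocities": joint speeds; "effort": joint torques, N m; "tcp_pos": TCP position; "tool_rot": TCP orientation; "ft_force": force on the tool from outside, world axes, zero at the start; "moment": the same for the moment, N m; "opening": finger opening in mm; "grasp_force": force on a finger pad.
Only numpy, scipy, OpenCV 4.12 (cv2) and the standard library are available. Lean on these libraries where they do the work, as an engineer would, in place of code of your own. Each camera call takes 0.05 s, during which the arm holds its last target. There are 200 camera calls.

## Task

Get the open hinged mould ready for casting. Swing its lid down and shift it endways on its hinge until the dowels drop into their sockets without being forced and the two plaster halves lie flush, edge to edge; then hang the loose steel link over both studs on the front so that it lies flat on the sloping clasp face. Leave the other tools on the bench where they are.

Things in the scene. Friction and masses are not known exactly. Their poses are not given: they have to be found in the camera images.
- mould: Carrier of the lower half, fixed: 160 (x) x 220 (y) x 12 mm, with a plaster half 150 x 200 mm, parting face at z = 46 mm, two 15 mm sockets at x = -45, y = +-75. The plaster was set up to 6 mm off this place along y: not measured. Origin: centre of the underside; z up, x from the clasp to the hinge. In mid-front a steel lug, 34 mm wide, reaches to x = -146 mm.
- lid: Upper half, 0.6 kg: plaster 150 x 200 x 30 mm under a carrier 10 mm thick. Origin: mid-width on the hinge axis; axes as the mould's when closed. In its frame: plaster x = -163 to -13, z = 0 to 30; carrier x = -168 to -8, y = +-110. From the middle of its front a steel lug, 44 mm wide (y), tapers to x = -206, z = 0: a good grip. Opening turns it about +y, from 0; it starts 55 to 75 degrees open.
- hinge (a point): Point of the mould on the hinge axis (x = 88, y = 0, z = 46 mm in the mould's frame); the axis runs along the mould's y. The stiff hinge holds the lid at any angle. The lid also slides along the axis, 12 mm to the -y side and 7 mm to the +y side of the middle; at the start it is well to the -y side.
- lid_edge (a point): Middle of the front edge of the lid's parting face; 46 mm high in the mould's frame when closed. Two dowels, 12 mm thick, stand 9 mm out of that face at x = -133, y = +-75 in the lid's frame. If they are more than about 2 mm beside the sockets they stand on the lower face and hold this edge about 11 mm up.
- seat (a point): Middle of the clasp face, which slopes up from the front, half on the lower half's lug and half on the lid's. z: its normal, 40 degrees from vertical, and the direction of both studs; x up the slope; y as the mould's. The studs, at x = -23 mm (lower half) and x = +23 mm (lid, when down), are 9 mm thick with round ends, 24.5 mm high.
- lower_stud (a point): On the axis of the lower half's stud, 20 mm above the clasp face (4.5 mm below its round tip).
- lid_stud (a point): The same point of the lid's stud; when the lid is home, it stands as far to the side of the lower stud as the plaster halves were set off.
- link: Loose locking link, steel, 90 g: flat plate 80 (x) x 32 (y) x 5 mm with two eyes of 13 mm at x = +-23 mm and a fin in the middle to hold it by, 18 (x) x 7 (y) mm, top at z = 37 mm. Origin: centre of the plate's underside, z along the fin. It lies on the bench, fin up. It is the same either way round.
- wooden_rib: Wooden rib, 51 x 98 x 8 mm, lying flat; leave alone.
- test_tile: Glaze test tile, 38 x 48 x 10 mm; leave alone.
- loop_tool: Wire loop tool, 131 mm long, 12 mm high, lying flat; leave alone.
- stopper: Conical plaster stopper, 50 mm wide, 33 mm high; leave alone.

How it is judged:
By the outcome, as a careful person would: the job done as asked, in the order asked, and still so for the second after the job is handed in, with the robot touching nothing.
It also fails if it takes over 64 s, if anything falls off the work surface, if the arm or the gripper's body presses on something with over 40 N, if the wrist force passes 120 N, or if a joint passes its speed limit or range.

## Working session

There is one attempt and no reset: what is moved stays moved. The work goes in short steps, Python scripts to look and compute and a tool call to move; the robot and the scene stay as the last step left them, time stands still between calls to the robot, and variables do not carry over. Pictures are saved under pics/ and viewed, at most 10 in all, crops included, and the job is handed in when it is done.

Besides the shell and the picture viewer there is one more tool, called after "Emit:" by a JSON object that holds its "name" and its "arguments", one argument or row to a line. apply_moves: Moves the arm, as the interface text tells. Its arguments: {"type":"object","properties":{"steps":{"type":"array"},"squeeze":{"type":"number"}},"required":["steps"]}

```bash
mkdir -p pics; ls; cat > h.py <<'E'
import numpy as np, cv2
from workcell import arm
def cap(n,save=None):
    c=arm.capture(n)
    if save: cv2.imwrite('pics/'+save,c['color'][:,:,::-1])
    return c
def ray(c,u,v):
    K=np.array(c['camera_matrix']);d=np.array([(u-K[0,2])/K[0,0],(v-K[1,2])/K[1,1]])
    s=d.copy()
    for _ in range(20): s=d/(1+c['k1']*(s@s))
    R=np.array(c['R']);t=np.array(c['t'])
    return -R.T@t, R.T@np.array([s[0],s[1],1.])
def onz(c,u,v,z):
    o,d=ray(c,u,v); return o+d*(z-o[2])/d[2]
def dep(c,u,v,w=0):
    z=c['z_map'][int(v)-w:int(v)+w+1,int(u)-w:int(u)+w+1]; z=np.median(z[z>0]) if (z>0).any() else np.nan
    o,d=ray(c,u,v); return o+d*z
def cloud(c):
    K=np.array(c['camera_matrix']);H,W=c['z_map'].shape
    u,v=np.meshgrid(np.arange(W),np.arange(H))
    d=np.stack([(u-K[0,2])/K[0,0],(v-K[1,2])/K[1,1]],-1); s=d.copy()
    for _ in range(20): s=d/(1+c['k1']*(s**2).sum(-1,keepdims=True))
    z=c['z_map'].astype(float); z[z==0]=np.nan
    P=np.concatenate([s,np.ones((H,W,1))],-1)*z[...,None]
    return (P-np.array(c['t']))@np.array(c['R'])
def proj(c,X):
    p=np.array(c['R'])@np.array(X,float)+np.array(c['t']); s=p[:2]/p[2]; s=s*(1+c['k1']*(s@s)); K=np.array(c['camera_matrix'])
    return s*[K[0,0],K[1,1]]+K[:2,2]
E
python3 - <<'E'
from h import *
ims=[cap(n) for n in ('scene','top')]
for n,c in zip(('scene','top'),ims):
    np.savez(n+'.npz',**c); print(n,-np.array(c['R']).T@c['t'],np.array(c['R'])[2])
cv2.imwrite('pics/a.png',cv2.resize(ims[0]['color'][:,:,::-1],(800,600)))
cv2.imwrite('pics/b.png',cv2.resize(ims[1]['color'][:,:,::-1],(800,600)))
s=arm.read_state();print(s['t'],s['tcp_pos'],s['tool_rot'],s['opening'])
E
```

```text
pics
scene [  60.03164701 -460.62275065  822.14178511] [ 0.44808792  0.50871582 -0.73513634]
top [ 414.6304029    49.92405552 1332.11713453] [ 0.08189729 -0.0023415  -0.99663802]
0.1 [163.74189747 628.65095402 247.52354557] [ 1.27064660e-01  9.91894177e-01 -7.16461176e-04 -2.97125202e-05] 85.71750081800259
```

View pics/a.png

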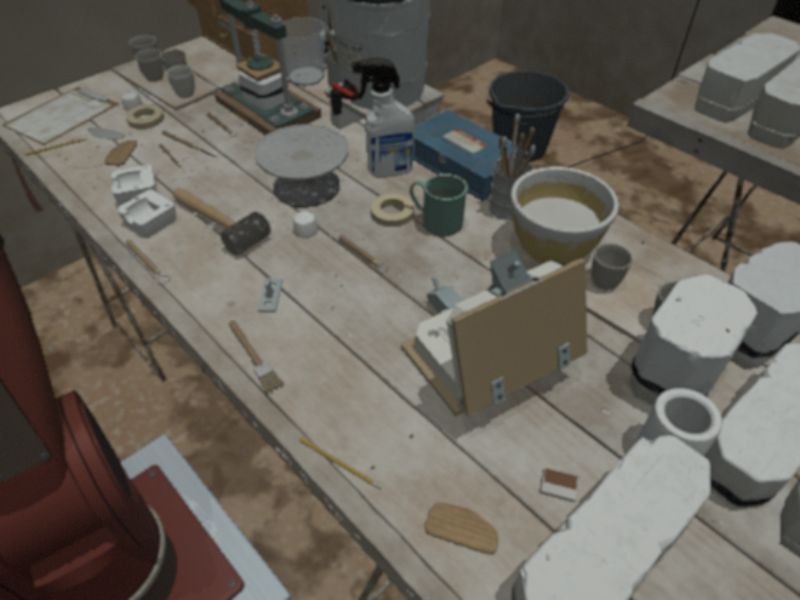

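View pics/b.png

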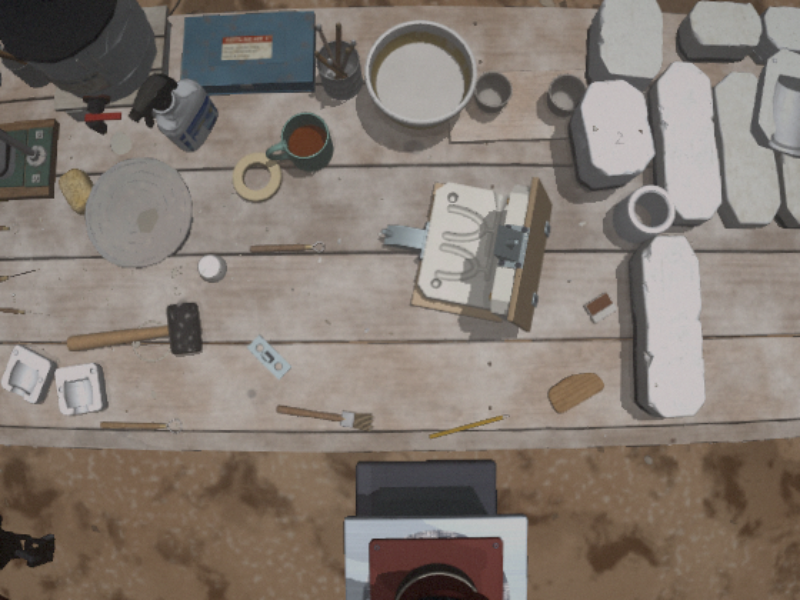

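The scene view shows the open mould at about (510,340), its lid standing up with the outside toward the camera. The link is at (270,293).
In the top view the sockets are at (453,197) and (436,283), the lower lug at (405,237), the lid lug at (511,246) and the link at (270,357).

```bash
python3 - <<'E'
from h import *
c=dict(np.load('top.npz'));P=cloud(c)
for nm,(u,v),z in [('sockF',(453,197),46),('sockN',(436,283),46),('link',(270,357),5),('lug',(395,237),45)]:
    print(nm,onz(c,u*.7,v*.7,z).round(1),dep(c,u*.7,v*.7,1).round(1))
# lower plaster face
z=P[...,2]; m=(abs(z-46)<4); 
u0,u1,v0,v1=255,400,110,240
print(m[v0:v1,u0:u1].sum())
cr=cv2.resize(c['color'][v0:v1,u0:u1,::-1],None,fx=5,fy=4.6,interpolation=cv2.INTER_CUBIC)[:600]
s=dict(np.load('scene.npz'));
lk=cv2.resize(c['color'][225:275,165:215,::-1],None,fx=6,fy=6,interpolation=cv2.INTER_CUBIC)
cv2.imwrite('pics/c.png',cr)
h=c['color'].astype(int)
print(h[250,189],h[247,180])
E
```

```text
sockF [698.8 -35.9  46. ] [700.9 -36.5  36.4]
sockN [551.4  -4.6  46. ] [552.6  -5.1  35.1]
link [429.8 283.1   5. ] [429.8 282.6   8.2]
lug [630.6  63.7  45. ] [632.3  63.8  35. ]
3207
[81 83 85] [163 173 177]
```

View pics/c.png

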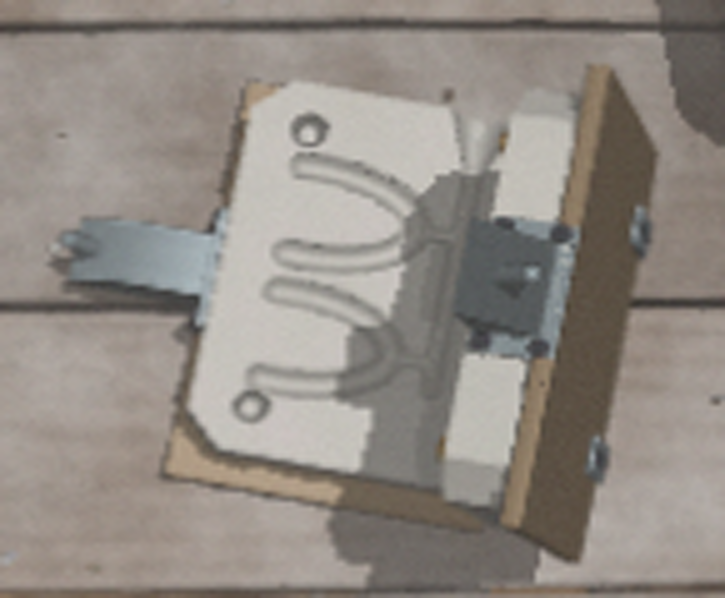

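The crop shows the sockets at (310,130) and (252,405), the lower lug on the left and the lid lug at (510,280). The sockets are 150.7 mm apart, which matches the 150 mm given. Next I move above the lid lug.

Emit:
{"name": "apply_moves", "arguments": {
  "steps": [
    [0,0,0.03,0,1],
    [0.025,-0.039,0.008,-5,1],
    [0.025,-0.039,0.008,-5,1],
    [0.025,-0.039,0.008,-5,1],
    [0.025,-0.039,0.008,-5,1],
    [0.025,-0.039,0.008,-5,1],
    [0.025,-0.039,0.008,-5,1],
    [0.025,-0.039,0.008,-5,1],
    [0.025,-0.039,0.008,-5,1],
    [0.025,-0.039,0.008,-5,1],
    [0.025,-0.039,0.008,-5,1],
    [0.025,-0.039,0.008,-5,1],
    [0.025,-0.039,0.008,-5,1],
    [0.025,-0.039,0.008,-5,1],
    [0.025,-0.039,0.008,-5,1],
    [0.025,-0.039,0.008,-5,1],
    [0.025,-0.039,0.008,-5,1],
    [0.025,-0.04,0.005,-2.4,1],
    [0,0,0,0,1],
    [0,0,0,0,1]
  ]
}}

```text
t: 2.1
tcp_pos: [589.0, -36.3, 410.6]
tool_rot: [0.75, 0.662, -0.001, -0.0]
ft_force: [0.7, 0.9, -0.7]
opening: 85.2
grasp_force: 0.0
```

```bash
python3 - <<'E'
from h import *
c=cap('wrist'); np.savez('w1.npz',**c)
print(-np.array(c['R']).T@c['t'],np.array(c['R'])[2])
cv2.imwrite('pics/d.png',cv2.resize(c['color'][:,:,::-1],(800,600)))
E
```

```text
[599.95830794  47.73027501 534.8972418 ] [-0.04134925 -0.32366768 -0.94526688]
```

View pics/d.png

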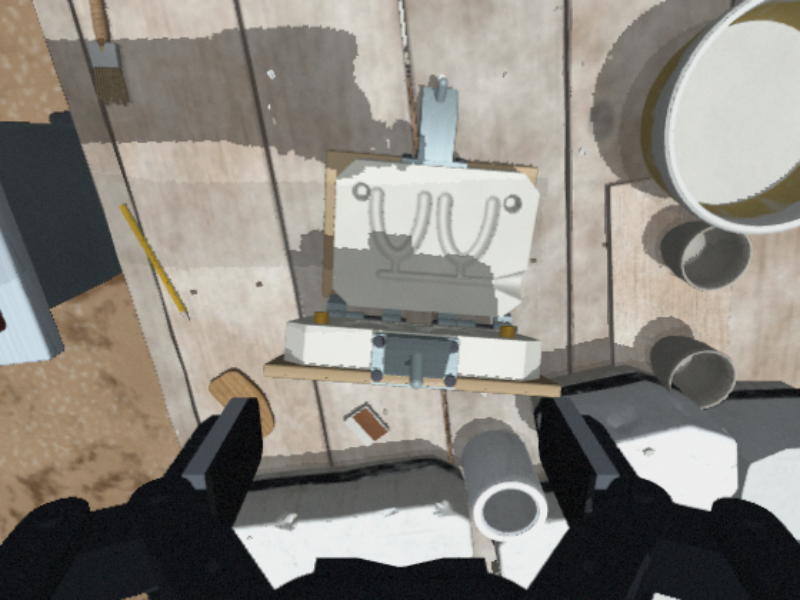

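The wrist view shows the sockets at (362,191) and (512,203), the lower stud's tip at (440,82), and the lid lug at (417,355) with its stud tip near (416,385).

```bash
cat >> h.py <<'E'
yh=np.array([.978,-.208,0]);xh=np.array([-.208,-.978,0])
O=np.array([615.7,-64.3,0])
def mf(p): d=np.asarray(p)-O; return np.stack([d@xh,d@yh,d[...,2]],-1)
E
python3 - <<'E'
from h import *
c=dict(np.load('w1.npz'));k=.7
a=onz(c,362*k,191*k,46);b=onz(c,512*k,203*k,46);d=b-a
print('sock',a.round(1),b.round(1),np.linalg.norm(d),np.degrees(np.arctan2(d[1],d[0])))
P=mf(cloud(c))
for n,u,v in [('socketface',437,215),('lowlug top',440,100),('lowlug L',421,130),('lowlug R',457,130),('lstud',440,84),('lidlugL',390,360),('lidlugR',450,360),('lidplL',300,345),('lidplR',525,360),('lidstud',416,383),('lidcarL',275,373),('lidcarR',552,391)]:
    print(n,P[int(v*k),int(u*k)].round(1))
# parting-face angle of the lid from depth at columns
for u in (310,350,480,520):
    col=P[int(315*k):int(385*k),int(u*k)]; print(u,col[::6,[0,2]].round(0).tolist())
# lower carrier y extents vs plaster y extents along row
for v in (170,185,240,260):
    r=P[int(v*k),int(315*k):int(560*k)]; 
    pl=r[abs(r[:,2]-46)<5]; ca=r[abs(r[:,2]-12)<5]
    print(v,'plaster',pl[:,1].min().round(1),pl[:,1].max().round(1),'car',(ca[:,1].min().round(1),ca[:,1].max().round(1)) if len(ca) else '')
E
```

```text
sock [555.7  -2.1  46. ] [701.2 -32.1  46. ] 148.5958646078916 -11.656214817177062
socketface [-31.7   3.1  44.5]
lowlug top [-137.5   -3.8   34.8]
lowlug L [-109.3  -20.3   43. ]
lowlug R [-112.2   13.4   43.8]
lstud [-150.8   -6.5   50.1]
lidlugL [ 43.3 -33.2 225.9]
lidlugR [ 48.   11.2 208.3]
lidplL [  48.6 -100.3  202.6]
lidplR [ 45.3  67.1 203.9]
lidstud [ 48.3 -15.4 248.8]
lidcarL [  67.5 -116.3  214.4]
lidcarR [ 63.8  87.7 214.9]
310 [[104.0, -2.0], [40.0, 181.0], [38.0, 201.0], [44.0, 203.0], [51.0, 204.0], [57.0, 206.0], [61.0, 212.0], [66.0, 215.0], [196.0, -3.0]]
350 [[81.0, 50.0], [62.0, 121.0], [37.0, 199.0], [42.0, 204.0], [48.0, 204.0], [54.0, 207.0], [60.0, 209.0], [64.0, 215.0], [191.0, -3.0]]
480 [[71.0, 45.0], [98.0, -2.0], [55.0, 132.0], [35.0, 199.0], [41.0, 202.0], [47.0, 204.0], [53.0, 206.0], [59.0, 207.0], [63.0, 215.0]]
520 [[83.0, -1.0], [94.0, -1.0], [104.0, -1.0], [32.0, 200.0], [39.0, 201.0], [45.0, 203.0], [51.0, 205.0], [57.0, 208.0], [60.0, 214.0]]
170 plaster -88.8 31.9 car (np.float64(-112.7), np.float64(105.6))
185 plaster -97.8 93.4 car (np.float64(-114.0), np.float64(105.7))
240 plaster -96.7 101.7 car (np.float64(-113.6), np.float64(-102.4))
260 plaster -97.7 102.0 car (np.float64(-112.6), np.float64(-103.3))
```

```bash
python3 - <<'E'
from h import *
c=dict(np.load('w1.npz'));k=.7
P=mf(cloud(c))+[3.8,-2.6,0]
f=np.radians(72)
def lid(p):
    x=p[...,0]-88;z=p[...,2]-46
    return np.stack([x*np.cos(f)-z*np.sin(f),p[...,1],x*np.sin(f)+z*np.cos(f)],-1)
L=lid(P)
for u in (398,435,310):
    print(u);print(np.c_[np.arange(225,272,2),L[225:272:2,int(u*k)].round(0)].tolist())
for v in (345,355,365): 
    r=L[int(v*k)]; print(v,[(i,*r[i].round(0)) for i in range(255,330,3)])
E
```

```text
398
[[225.0, -22.0, -29.0, 0.0], [227.0, -73.0, -30.0, -0.0], [229.0, -85.0, -30.0, 1.0], [231.0, -151.0, -32.0, -1.0], [233.0, -161.0, -32.0, 0.0], [235.0, -189.0, -32.0, -0.0], [237.0, -202.0, -32.0, 1.0], [239.0, -200.0, -32.0, 3.0], [241.0, -197.0, -32.0, 5.0], [243.0, -193.0, -32.0, 7.0], [245.0, -190.0, -32.0, 10.0], [247.0, -190.0, -31.0, 12.0], [249.0, -187.0, -31.0, 14.0], [251.0, -184.0, -31.0, 16.0], [253.0, -180.0, -31.0, 19.0], [255.0, -178.0, -30.0, 21.0], [257.0, -175.0, -30.0, 24.0], [259.0, -172.0, -30.0, 26.0], [261.0, -169.0, -30.0, 29.0], [263.0, -167.0, -29.0, 31.0], [265.0, -167.0, -29.0, 33.0], [267.0, -166.0, -29.0, 35.0], [269.0, -168.0, -29.0, 37.0], [271.0, 78.0, -20.0, 87.0]]
435
[[225.0, -2.0, 11.0, -2.0], [227.0, -25.0, 9.0, -0.0], [229.0, -67.0, 5.0, 0.0], [231.0, -117.0, 0.0, -1.0], [233.0, -151.0, -3.0, -1.0], [235.0, -163.0, -4.0, 0.0], [237.0, -191.0, -7.0, -0.0], [239.0, -202.0, -8.0, 1.0], [241.0, -200.0, -7.0, 3.0], [243.0, -196.0, -7.0, 5.0], [245.0, -195.0, -7.0, 7.0], [247.0, -192.0, -6.0, 9.0], [249.0, -188.0, -6.0, 12.0], [251.0, -187.0, -5.
[... 5075 characters left out ...]
4(17.0)), (297, np.float64(-181.0), np.float64(-11.0), np.float64(19.0)), (300, np.float64(-180.0), np.float64(-8.0), np.float64(19.0)), (303, np.float64(-181.0), np.float64(-5.0), np.float64(19.0)), (306, np.float64(-181.0), np.float64(-2.0), np.float64(18.0)), (309, np.float64(-181.0), np.float64(1.0), np.float64(18.0)), (312, np.float64(-168.0), np.float64(6.0), np.float64(20.0)), (315, np.float64(-167.0), np.float64(9.0), np.float64(20.0)), (318, np.float64(-165.0), np.float64(12.0), np.float64(20.0)), (321, np.float64(-162.0), np.float64(16.0), np.float64(20.0)), (324, np.float64(-162.0), np.float64(19.0), np.float64(20.0)), (327, np.float64(-161.0), np.float64(22.0), np.float64(20.0))]
```

Emit:
{"name": "apply_moves", "arguments": {
  "steps": [
    [0.001,-0.018,0,-1.6,1],
    [0.001,-0.018,0,-1.6,1],
    [0.001,-0.019,0,-1.6,1],
    [0,0,-0.04,0,1],
    [0,0,-0.04,0,1],
    [0,0,-0.04,0,1],
    [0,0,-0.03,0,1],
    [0,0,-0.02,0,1],
    [0,0,-0.013,0,1],
    [0,0,0,0,1],
    [0,0,0,0,1]
  ]
}}

```text
t: 3.25
tcp_pos: [592.2, -90.7, 229.3]
tool_rot: [0.776, 0.63, 0.0, 0.0]
ft_force: [-0.4, -0.6, 0.3]
opening: 85.1
grasp_force: 0.0
```

```bash
python3 - <<'E'
from h import *
s=arm.read_state();q=s['tool_rot'];print(s['tcp_pos'],np.degrees(np.arctan2(q[1]**2-q[0]**2,2*q[0]*q[1])))
c=cap('wrist'); np.savez('w2.npz',**c)
cv2.imwrite('pics/e.png',cv2.resize(c['color'][:,:,::-1],(800,600)))
E
```

```text
[592.21477561 -90.68199499 229.28337372] -11.854124900813943
```

View pics/e.png

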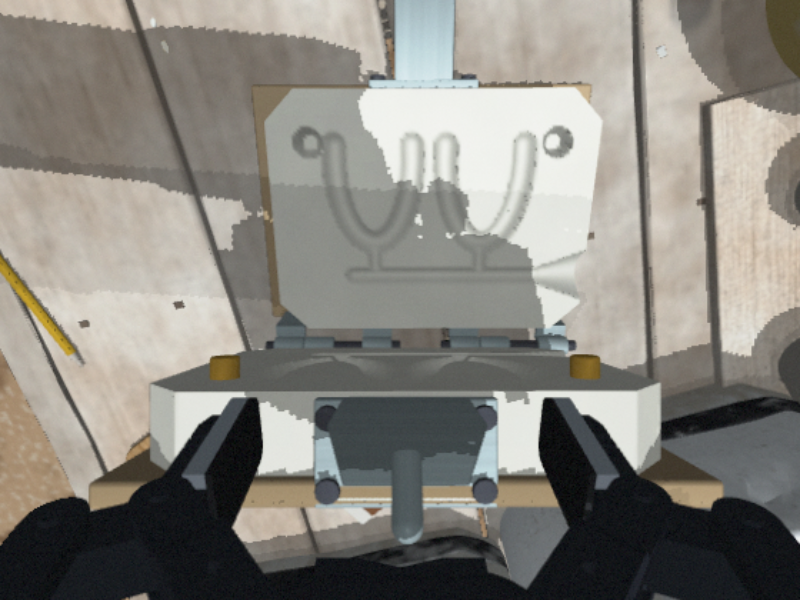

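The lug is at (407,430), centred between the fingers at about 260 and 540. I'll grip it there.

Emit:
{"name": "apply_moves", "arguments": {
  "steps": [
    [0,0,0,0,-1],
    [0,0,0,0,-1],
    [0,0,0,0,-1],
    [0,0,0,0,-1],
    [0,0,0,0,-1],
    [0,0,0,0,-1]
  ],
  "squeeze": 50
}}

```text
t: 3.9
tcp_pos: [592.7, -90.0, 229.2]
tool_rot: [0.776, 0.631, 0.001, 0.001]
ft_force: [4.2, -0.7, 5.4]
opening: 43.0
grasp_force: 52.0
```

Emit:
{"name": "apply_moves", "arguments": {
  "steps": [
    [0.004,-0.001,0,0,-1],
    [0.004,-0.001,0,0,-1],
    [0.004,-0.001,0,0,-1],
    [0.004,-0.001,0,0,-1],
    [0,0,0,0,-1],
    [0,0,0,0,-1]
  ]
}}

```text
t: 4.5
tcp_pos: [608.5, -93.5, 229.2]
tool_rot: [0.776, 0.631, 0.001, 0.0]
ft_force: [1.9, 2.5, 7.6]
opening: 42.9
grasp_force: 52.2
```

```bash
python3 - <<'E'
from h import *
s=arm.read_state();print(s['tcp_pos'].round(1),mf(s['tcp_pos']).round(1))
c=cap('wrist'); np.savez('w3.npz',**c)
cv2.imwrite('pics/f.png',cv2.resize(c['color'][:,:,::-1],(800,600)))
E
```

```text
[608.5 -93.5 229.2] [ 30.   -1.  229.2]
```

View pics/f.png

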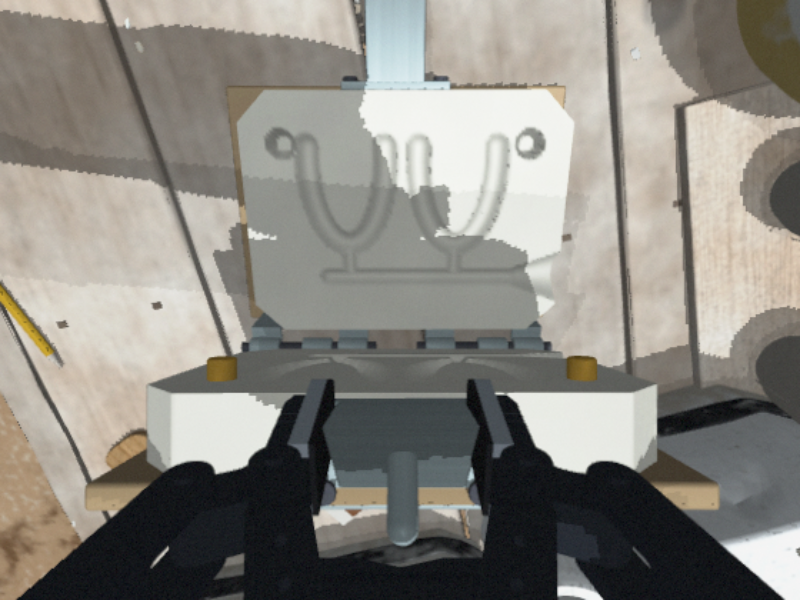

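```bash
python3 - <<'E'
from h import *
c=dict(np.load('w3.npz'));k=.7
o=lambda u,v,z: mf(onz(c,(u+.5)*k-.5,(v+.5)*k-.5,z)).round(1)
print('sock',o(281,144,46),o(530,143,46))
print('dowel',o(222,367,170),o(582,367,170))
hsv=cv2.cvtColor(c['color'],cv2.COLOR_RGB2HSV)
m=cv2.inRange(hsv,(10,150,60),(30,255,255)); n,l,st,ce=cv2.connectedComponentsWithStats(m)
for i in range(1,n):
    if st[i,4]>60: print(st[i],ce[i], mf(onz(c,*ce[i],170)).round(1))
P=mf(cloud(c)); r=P[int(425*k)]
g=[(i,*P[int(440*k),i].round(0)) for i in (240,260,280,300,315)];print(g)
for v in (230,300):
  r=P[int(v*k),150:420]; pl=r[abs(r[:,2]-46)<5]; print(pl[:,1].min(),pl[:,1].max())
r=P[int(430*k),90:470]; pl=r[abs(r[:,2]-200)<12]; print('lid plaster',pl[:,1].min(),pl[:,1].max())
print('lug',o(396,40,43),o(366,40,43),o(426,40,43))
E
```

```text
sock [-47.9 -72.1  46. ] [-49.1  76.9  46. ]
dowel [ 37.9 -74.6 170. ] [ 37.3  75.1 170. ]
[  0 199  38  50 373] [ 16.79624665 225.02680965] [  17.9 -150.5  170. ]
[397 249  21  18 330] [406.87575758 257.50606061] [ 37.8  74.9 170. ]
[145 250  20  17 323] [154.52321981 257.87616099] [ 38.6 -75.1 170. ]
[(240, np.float64(29.0), np.float64(-17.0), np.float64(233.0)), (260, np.float64(29.0), np.float64(-9.0), np.float64(234.0)), (280, np.float64(28.0), np.float64(-1.0), np.float64(235.0)), (300, np.float64(29.0), np.float64(8.0), np.float64(233.0)), (315, np.float64(29.0), np.float64(14.0), np.float64(234.0))]
-97.65996604253249 101.79507450306411
-97.42118001732331 102.18488688819575
lid plaster -99.29490642379488 99.20093524102263
lug [-104.    -3.4   43. ] [-103.9  -20.4   43. ] [-104.1   13.6   43. ]
```

```bash
python3 -c "
import numpy as np
a=np.radians(np.r_[73.3:21:-4, 17.3,13.3]);r=.1963
x=-r*np.cos(a);z=r*np.sin(a)
for d,e in zip(np.diff(x),np.diff(z)): print([round(-.203*d,4),round(-.979*d,4),round(e,4),0,-1],end=',')"
```

```text
[np.float64(0.0026), np.float64(0.0127), np.float64(-0.0044), 0, -1],[np.float64(0.0026), np.float64(0.0124), np.float64(-0.0053), 0, -1],[np.float64(0.0025), np.float64(0.012), np.float64(-0.0062), 0, -1],[np.float64(0.0024), np.float64(0.0115), np.float64(-0.007), 0, -1],[np.float64(0.0023), np.float64(0.011), np.float64(-0.0078), 0, -1],[np.float64(0.0022), np.float64(0.0105), np.float64(-0.0086), 0, -1],[np.float64(0.002), np.float64(0.0099), np.float64(-0.0093), 0, -1],[np.float64(0.0019), np.float64(0.0092), np.float64(-0.01), 0, -1],[np.float64(0.0018), np.float64(0.0085), np.float64(-0.0106), 0, -1],[np.float64(0.0016), np.float64(0.0078), np.float64(-0.0112), 0, -1],[np.float64(0.0014), np.float64(0.007), np.float64(-0.0117), 0, -1],[np.float64(0.0013), np.float64(0.0062), np.float64(-0.0122), 0, -1],[np.float64(0.0011), np.float64(0.0053), np.float64(-0.0126), 0, -1],[np.float64(0.0009), np.float64(0.0044), np.float64(-0.0129), 0, -1],[np.float64(0.0007), np.float64(0.0035), np.float64(-0.0132), 0, -1],
```

Emit:
{"name": "apply_moves", "arguments": {
  "steps": [
    [0.0025,-0.0005,0,0,-1],
    [0.0026,0.0127,-0.0044,0,-1],
    [0.0026,0.0124,-0.0053,0,-1],
    [0.0025,0.012,-0.0062,0,-1],
    [0.0024,0.0115,-0.007,0,-1],
    [0.0023,0.011,-0.0078,0,-1],
    [0.0022,0.0105,-0.0086,0,-1],
    [0.002,0.0099,-0.0093,0,-1],
    [0.0019,0.0092,-0.01,0,-1],
    [0.0018,0.0085,-0.0106,0,-1],
    [0.0016,0.0078,-0.0112,0,-1],
    [0.0014,0.007,-0.0117,0,-1],
    [0,0,0,0,-1]
  ]
}}

```text
t: 5.85
tcp_pos: [633.2, 19.8, 135.0]
tool_rot: [0.775, 0.631, -0.001, -0.001]
ft_force: [2.2, 4.8, -0.8]
opening: 42.7
grasp_force: 50.8
```

```bash
python3 - <<'E'
from h import *
s=arm.read_state();print(s['tcp_pos'].round(1),mf(s['tcp_pos']).round(1))
for n in ('scene','wrist'):
    c=cap(n); np.savez(n+'4.npz',**c)
k=.7;P=mf(cloud(c))
hsv=cv2.cvtColor(c['color'],cv2.COLOR_RGB2HSV)
m=cv2.inRange(hsv,(10,150,60),(30,255,255)); n,l,st,ce=cv2.connectedComponentsWithStats(m)
for i in range(1,n):
    if st[i,4]>40: print(st[i],ce[i],P[int(ce[i][1]),int(ce[i][0])].round(1))
cv2.imwrite('pics/g.png',cv2.resize(c['color'][:,:,::-1],(800,600)))
E
```

```text
[633.2  19.8 135. ] [-85.9  -0.4 135. ]
```

View pics/g.png

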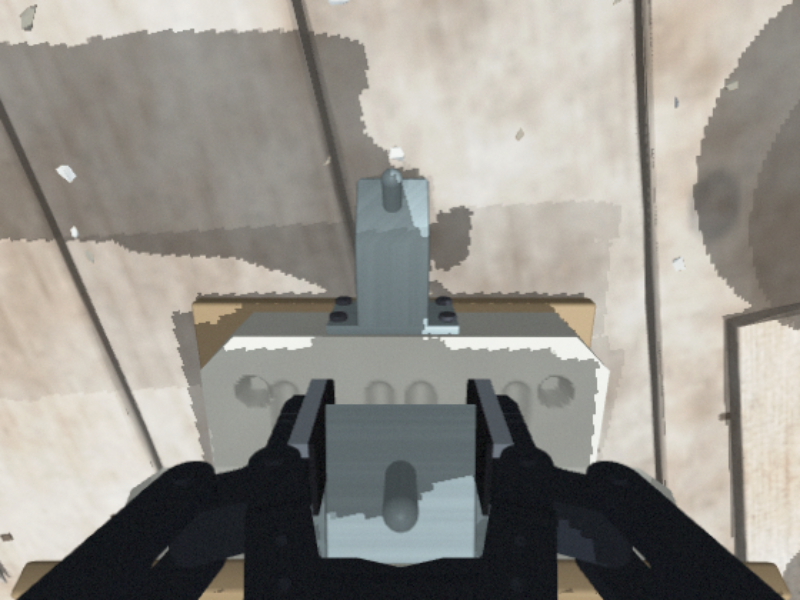

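```bash
python3 - <<'E'
from h import *
c=dict(np.load('wrist4.npz'));k=.7
P=mf(cloud(c))
o=lambda u,v,z: mf(onz(c,(u+.5)*k-.5,(v+.5)*k-.5,z)).round(1)
print('sock',o(251,390,46),o(555,390,46))
z=P[int(407*k),int(401*k),2];print('lugz',z,o(326,406,z),o(476,406,z))
z=P[int(470*k),int(440*k),2];print('z',z,P[int(470*k),int(440*k)])
print('studtop',o(400,515,P[int(515*k),int(400*k),2]),P[int(515*k),int(400*k)])
print('lstud',o(392,178,57), P[int(180*k),int(392*k)],'lug',o(357,250,40),o(429,250,40))
for v in (345,360):
  r=P[int(v*k),100:460]; pl=r[abs(r[:,2]-46)<5]; print(pl[:,1].min(),pl[:,1].max())
E
```

```text
sock [-49.7 -73.5  46. ] [-50.6  76.4  46. ]
lugz 137.42525800373195 [-96.1 -21.2 137.4] [-96.3  21.7 137.4]
z 142.78989090598864 [-78.49135102  11.58827125 142.78989091]
studtop [-8.400e+01  1.000e-01  1.662e+02] [-8.41395043e+01  1.00306577e-01  1.66187922e+02]
lstud [-152.9   -3.7   57. ] [-152.02409081   -4.00042644   50.71996111] lug [-119.2  -20.1   40. ] [-119.4   13.    40. ]
-84.18904587011292 87.62368331486546
-93.22788743096535 95.53144317788475
```

Emit:
{"name": "apply_moves", "arguments": {
  "steps": [
    [0.0012,-0.0002,0,0,-1],
    [0.0013,0.0062,-0.0122,0,-1],
    [0.0011,0.0053,-0.0126,0,-1],
    [0.0009,0.0044,-0.0129,0,-1],
    [0.0007,0.0035,-0.0132,0,-1],
    [0.0005,0.0025,-0.0134,0,-1],
    [0,0,0,0,-1]
  ]
}}

```text
t: 6.65
tcp_pos: [638.3, 40.8, 69.5]
tool_rot: [0.776, 0.631, -0.001, -0.001]
ft_force: [1.5, 6.7, -2.1]
opening: 42.9
grasp_force: 53.6
```

```bash
python3 - <<'E'
from h import *
s=arm.read_state();print(s['tcp_pos'].round(1),mf(s['tcp_pos']).round(1))
c=cap('wrist'); np.savez('w5.npz',**c); k=.7;P=mf(cloud(c))
cv2.imwrite('pics/h.png',cv2.resize(c['color'][:,:,::-1],(800,600)))
for u in (150,200,600,650): print(u,P[270:420:20,int(u*k)].round(0).tolist())
E
```

```text
[638.3  40.8  69.5] [-107.5    0.3   69.5]
150 [[-84.0, -111.0, -1.0], [nan, nan, nan], [-62.0, -109.0, 10.0], [-48.0, -111.0, 12.0], [-120.0, -51.0, 111.0], [-120.0, -47.0, 119.0], [-117.0, -46.0, 123.0], [-100.0, -53.0, 114.0]]
200 [[-85.0, -89.0, -0.0], [-77.0, -85.0, 11.0], [-78.0, -77.0, 32.0], [-120.0, -44.0, 103.0], [-118.0, -42.0, 109.0], [-110.0, -43.0, 109.0], [-102.0, -44.0, 109.0], [-98.0, -43.0, 112.0]]
600 [[-85.0, 91.0, -2.0], [-78.0, 87.0, 10.0], [-79.0, 78.0, 32.0], [-120.0, 46.0, 102.0], [-119.0, 43.0, 110.0], [-110.0, 44.0, 108.0], [-104.0, 45.0, 110.0], [-98.0, 44.0, 112.0]]
650 [[-86.0, 111.0, -1.0], [-70.0, 114.0, -2.0], [-54.0, 117.0, -3.0], [-40.0, 119.0, -1.0], [-120.0, 52.0, 111.0], [-120.0, 48.0, 119.0], [-117.0, 47.0, 123.0], [-102.0, 53.0, 115.0]]
```

Emit:
{"name": "apply_moves", "arguments": {
  "steps": [
    [0.0003,0.001,-0.0085,0,-1],
    [0,0.0003,-0.004,0,-1],
    [0,0.0002,-0.003,0,-1],
    [0,0,0,0,-1]
  ]
}}

```text
t: 7.1
tcp_pos: [639.0, 42.1, 55.2]
tool_rot: [0.776, 0.631, -0.0, -0.001]
ft_force: [0.5, 5.9, 1.0]
opening: 43.2
grasp_force: 55.3
```

Emit:
{"name": "apply_moves", "arguments": {
  "steps": [
    [0,0,-0.002,0,-1],
    [0,0,-0.002,0,-1],
    [0,0,0,0,-1]
  ]
}}

```text
t: 7.4
tcp_pos: [639.0, 42.3, 51.5]
tool_rot: [0.776, 0.631, -0.0, -0.001]
ft_force: [1.0, 6.4, 2.8]
opening: 43.3
grasp_force: 55.9
```

Emit:
{"name": "apply_moves", "arguments": {
  "steps": [
    [0,0,-0.002,0,-1],
    [0,0,-0.002,0,-1],
    [0,0,0,0,-1]
  ]
}}

```text
t: 7.7
tcp_pos: [639.0, 42.5, 47.5]
tool_rot: [0.776, 0.631, -0.0, -0.001]
ft_force: [-0.1, 6.2, 2.7]
opening: 42.9
grasp_force: 56.6
```

Emit:
{"name": "apply_moves", "arguments": {
  "steps": [
    [0,0,-0.002,0,-1],
    [0,0,-0.002,0,-1],
    [0,0,0,0,-1]
  ]
}}

```text
t: 8.0
tcp_pos: [639.1, 42.5, 44.8]
tool_rot: [0.776, 0.631, 0.0, -0.001]
ft_force: [-5.6, 6.3, 15.6]
opening: 42.7
grasp_force: 59.4
```

```bash
python3 - <<'E'
from h import *
c=cap('top'); np.savez('top6.npz',**c); P=mf(cloud(c))
cc=cap('scene'); np.savez('scene6.npz',**cc); Q=mf(cloud(cc))
for X,n in ((P,'top'),(Q,'scene')):
    m=(X[...,2]>75)&(X[...,2]<110)&(abs(X[...,0])<75)&(abs(X[...,1])<105)&((X[...,0]>-40)|(abs(X[...,1])>65))
    p=X[m];A=np.c_[p[:,:2],np.ones(len(p))]
    for _ in range(3):
        s=np.linalg.lstsq(A,p[:,2],rcond=None)[0];r=abs(A@s-p[:,2]);p,A=p[r<4],A[r<4]
    print(n,len(p),s,'angle',np.degrees(s[0]),'z front -80',s@[-80,0,1],'z at hinge 80',s@[80,0,1])
E
```

```text
top 3876 [1.33381620e-02 1.07891630e-04 8.48318406e+01] angle 0.7642203865041697 z front -80 83.76478761985872 z at hinge 80 85.89889353271654
scene 4073 [ 1.22692610e-02 -6.92489983e-04  8.51692425e+01] angle 0.7029768712447066 z front -80 84.18770160616758 z at hinge 80 86.1507833611417
```

Emit:
{"name": "apply_moves", "arguments": {
  "steps": [
    [0,0,-0.001,0,-1],
    [0,0,0,0,-1]
  ]
}}

```text
t: 8.3
tcp_pos: [639.1, 42.5, 44.4]
tool_rot: [0.776, 0.631, 0.0, -0.001]
ft_force: [-9.4, 6.8, 23.7]
opening: 42.6
grasp_force: 60.5
```

Emit:
{"name": "apply_moves", "arguments": {
  "steps": [
    [0,0,0,0,0.6],
    [0,0,0,0,1],
    [0,0,0,0,1],
    [0,0,0,0,1],
    [0,0,0.03,0,1],
    [0,0,0.04,0,1],
    [0,0,0.04,0,1],
    [0,-0.02,0.04,0,1],
    [0,-0.02,0.03,0,1],
    [0,-0.01,0.0,0,1],
    [0,0,0,0,1],
    [0,0,0,0,1]
  ]
}}

```text
t: 9.5
tcp_pos: [639.0, -8.2, 221.9]
tool_rot: [0.776, 0.631, -0.001, -0.001]
ft_force: [0.6, 0.6, -1.0]
opening: 85.6
grasp_force: 0.0
```

```bash
python3 - <<'E'
from h import *
s=arm.read_state();print(s['tcp_pos'].round(1))
c=cap('wrist'); np.savez('w7.npz',**c)
cv2.imwrite('pics/i.png',cv2.resize(c['color'][:,:,::-1],(800,600)))
E
```

```text
[639.   -8.2 221.9]
```

View pics/i.png

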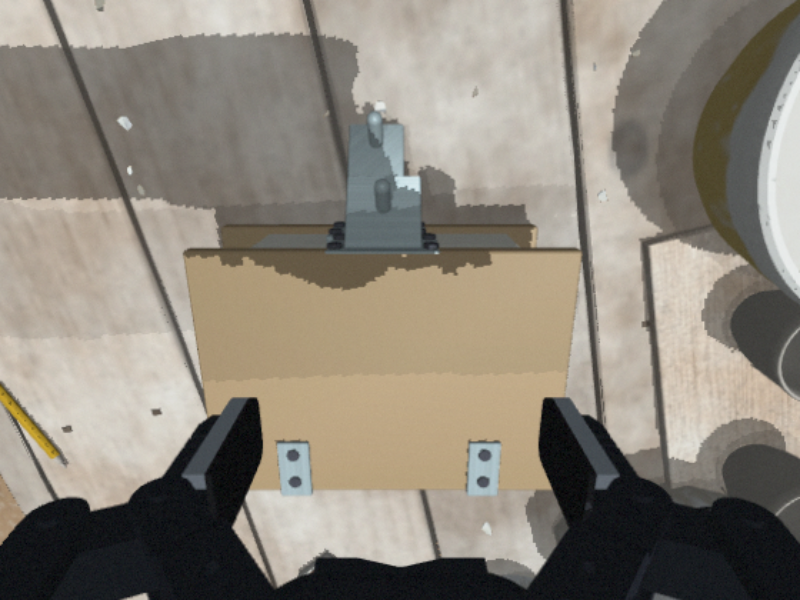

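The lid is down. The lower stud's tip is at (374,118) and the lid stud's tip at (383,186).

```bash
python3 - <<'E'
from h import *
c=dict(np.load('w7.npz'));k=.7
P=mf(cloud(c));o=lambda u,v,z: mf(onz(c,(u+.5)*k-.5,(v+.5)*k-.5,z)).round(1)
print('ls',o(374,117,48),P[int(117*k),int(374*k)],'lid',o(383,184,77),P[int(184*k),int(383*k)])
print('lug', o(346,215,60),o(419,215,60), o(350,140,38),o(403,140,38))
print('lidcar front',o(186,252,86),o(580,252,86),'back',o(215,488,86))
g=P[88:176:6,int(360*k)];print(g.round(0).tolist())
c=dict(np.load('top6.npz'));
im=c['color'].astype(int); sub=im[225:275,165:215]
m=(((sub[...,2]-sub[...,0])>3)).astype(np.uint8)
n,l,st,ce=cv2.connectedComponentsWithStats(m);i=1+st[1:,4].argmax();print(st[i])
pts=np.argwhere(l==i)[:,::-1]+[165,225]
(cx,cy),wh,a=cv2.minAreaRect(pts.astype(np.float32));print(cx,cy,wh,a)
b=cv2.boxPoints(((cx,cy),wh,a)); print([onz(c,*q,5).round(1)[:2].tolist() for q in b],onz(c,cx,cy,5))
E
```

```text
ls [-152.6   -4.2   48. ] [-153.11458379   -4.64274827   49.71336466] lid [-118.2    1.7   77. ] [-118.83337846    1.77355504   78.68145939]
lug [-98.8 -20.7  60. ] [-99.  22.  60.] [-140.   -19.3   38. ] [-140.1   12.4   38. ]
lidcar front [ -82.3 -105.3   86. ] [-83.3 108.8  86. ] back [  73.6 -107.9   86. ]
[[-148.0, -15.0, 22.0], [-143.0, -15.0, 26.0], [-138.0, -15.0, 30.0], [-133.0, -14.0, 35.0], [-128.0, -14.0, 39.0], [-124.0, -14.0, 42.0], [-119.0, -14.0, 45.0], [-114.0, -14.0, 49.0], [-110.0, -13.0, 55.0], [-105.0, -13.0, 58.0], [-101.0, -13.0, 62.0], [-97.0, -13.0, 66.0], [-92.0, -13.0, 68.0], [-88.0, -13.0, 71.0], [-84.0, -12.0, 75.0]]
[  8  10  31  30 350]
188.00001525878906 249.50003051757812 (31.819805145263672, 12.020814895629883) 45.0
[[448.4, 324.8], [469.4, 303.3], [413.3, 246.9], [392.4, 268.2]] [430.84211962 285.653294     5.        ]
```

Emit:
{"name": "apply_moves", "arguments": {
  "steps": [
    [-0.021,0.029,0,-3.3,1],
    [-0.021,0.029,0,-3.3,1],
    [-0.021,0.029,0,-3.3,1],
    [-0.021,0.029,0,-3.3,1],
    [-0.021,0.029,-0.002,-3.3,1],
    [-0.021,0.029,-0.004,-3.3,1],
    [-0.021,0.029,-0.004,-3.3,1],
    [-0.021,0.029,-0.004,-3.3,1],
    [-0.02,0.029,-0.004,-3.3,1],
    [-0.02,0.032,-0.004,-3.3,1],
    [0,0,0,0,1],
    [0,0,0,0,1]
  ]
}}

```text
t: 10.75
tcp_pos: [430.3, 285.2, 200.4]
tool_rot: [0.922, 0.386, -0.001, 0.001]
ft_force: [0.5, -0.5, 0.6]
opening: 85.4
grasp_force: 0.0
```

```bash
python3 - <<'E'
from h import *
s=arm.read_state();q=s['tool_rot'];print(s['tcp_pos'].round(1),np.degrees(np.arctan2(q[1]**2-q[0]**2,2*q[0]*q[1])))
c=cap('wrist'); np.savez('w8.npz',**c)
P=cloud(c); u,v=proj(c,[431,285,5]).astype(int);print(u,v)
x0,y0=max(u-90,0),max(v-90,0)
S=P[y0:v+90,x0:u+90]
fin=(S[...,2]>25)&(S[...,2]<60)&(np.hypot(S[...,0]-431,S[...,1]-285)<40)
print('fin',fin.sum(),np.nanmedian(S[fin],0).round(1))
im=c['color'].astype(int)[y0:v+90,x0:u+90]
m=((im[...,2]-im[...,0]>3)&(np.hypot(S[...,0]-431,S[...,1]-285)<60)).astype(np.uint8)
n,l,st,ce=cv2.connectedComponentsWithStats(m);i=1+st[1:,4].argmax();print(st[i],ce[i]+[x0,y0])
r=cv2.minAreaRect((np.argwhere(l==i)[:,::-1]+[x0,y0]).astype(np.float32));print(r)
b=[onz(c,*q,5)[:2] for q in cv2.boxPoints(r)];b=np.array(b);print(b.round(1).tolist(),b.mean(0),np.linalg.norm(np.diff(b,axis=0),axis=1))
for e in np.diff(b,axis=0)[:2]: print(np.degrees(np.arctan2(e[1],e[0])))
if fin.sum()>10:
  f=S[fin][:,:2]; r=cv2.minAreaRect(f.astype(np.float32)); print('finrect',r)
cv2.imwrite('pics/j.png',cv2.resize(c['color'][:,:,::-1],(800,600)))
E
```

```text
[430.3 285.2 200.4] -44.56506605361178
280 184
fin 169 [433.5 289.2  35.4]
[  73   45   35   82 2466] [279.81954582 179.28345499]
((280.0, 179.5), (81.0, 34.0), 90.0)
[[450.0, 327.6], [472.3, 305.6], [417.3, 247.8], [393.0, 271.6]] [433.14828801 288.14888564] [31.36006374 79.84985696 33.98343961]
-44.54577962609689
-133.60102387323354
finrect ((432.69232177734375, 288.324462890625), (17.107019424438477, 6.253060340881348), 45.6308708190918)
```

View pics/j.png

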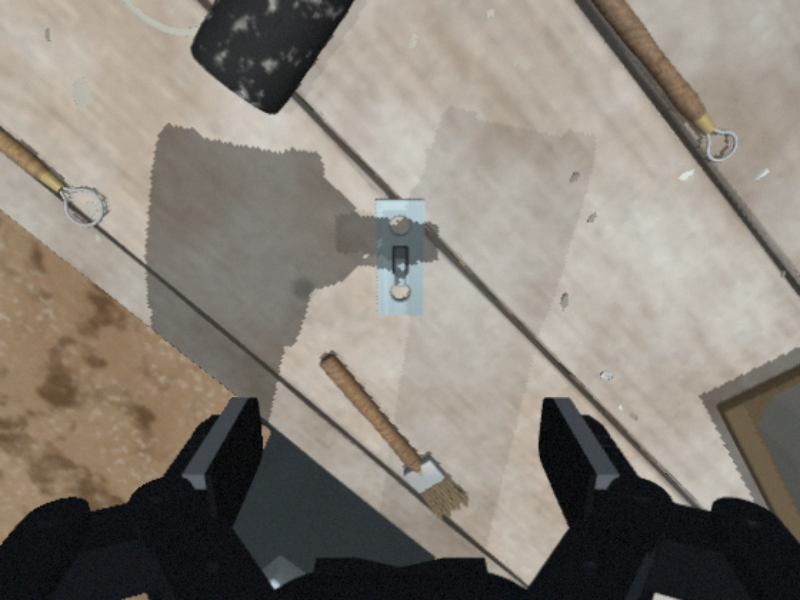

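The link lies at (400,257) with its axis vertical in the image, so the tool is already aligned with it. Next I descend and grip the fin.

Emit:
{"name": "apply_moves", "arguments": {
  "steps": [
    [0.002,0.002,-0.03,0,1],
    [0,0,-0.04,0,1],
    [0,0,-0.04,0,1],
    [0,0,-0.03,0,1],
    [0,0,-0.02,0,1],
    [0,0,-0.012,0,1],
    [0,0,0,0,0],
    [0,0,0,0,-0.6],
    [0,0,0,0,-1],
    [0,0,0,0,-1],
    [0,0,0,0,-1],
    [0,0,0,0,-1],
    [0,0,0,0,-1],
    [0,0,0,0,-1],
    [0,0,0,0,-1],
    [0,0,0,0,-1]
  ],
  "squeeze": 30
}}

```text
t: 12.4
tcp_pos: [433.9, 286.6, 30.1]
tool_rot: [0.923, 0.384, 0.0, -0.0]
ft_force: [-1.5, -0.2, 5.8]
opening: 6.3
grasp_force: 31.1
```

Emit:
{"name": "apply_moves", "arguments": {
  "steps": [
    [0,0,0.02,0,-1],
    [0,0,0.04,0,-1],
    [0,0,0.04,0,-1],
    [0,0,0.04,0,-1],
    [0.017,-0.0285,0,4.1,-1],
    [0.017,-0.0285,0,4.1,-1],
    [0.017,-0.0285,0,4.1,-1],
    [0.017,-0.0285,0,4.1,-1],
    [0.017,-0.0285,0,4.1,-1],
    [0.017,-0.0285,0,4.1,-1],
    [0.017,-0.0285,0,4.1,-1],
    [0.017,-0.028,0,4.2,-1],
    [0,0,0,0,-1],
    [0,0,0,0,-1]
  ]
}}

```text
t: 13.8
tcp_pos: [569.5, 57.8, 169.2]
tool_rot: [0.777, 0.629, -0.0, -0.0]
ft_force: [1.1, 1.4, -0.3]
opening: 6.8
grasp_force: 30.1
```

```bash
cat >> h.py <<'E'
yh=np.array([.979,-.203,0]);xh=np.array([-.203,-.979,0])
def look(cam='wrist'):
    "mould-frame points and link underside tilt from blue-grey plate pixels near the tool"
    s=arm.read_state();q=s['tool_rot'];t=mf(s['tcp_pos'])
    print('tcp',s['tcp_pos'].round(1),'mould',t.round(1),'yaw',np.degrees(np.arctan2(q[1]**2-q[0]**2,2*q[0]*q[1])).round(1),'F',s['ft_force'].round(1),'op',round(s['opening'],1))
    return t
E
python3 - <<'E'
from h import *
t=look()
c=cap('wrist'); np.savez('w9.npz',**c); P=mf(cloud(c))-t
for u in range(262,300,6):
    print(u,[tuple(P[v,u].round(0).astype(int)) if P[v,u,2]==P[v,u,2] else None for v in range(180,400,14)])
E
```

```text
tcp [569.5  57.8 169.2] mould [-110.2  -70.   169.2] yaw -12.1 F [ 1.1  1.4 -0.3] op 6.8
262 [(np.int64(-12), np.int64(-16), np.int64(-171)), (np.int64(-40), np.int64(-8), np.int64(-30)), (np.int64(-34), np.int64(-8), np.int64(-26)), (np.int64(-27), np.int64(-8), np.int64(-26)), (np.int64(-20), np.int64(-8), np.int64(-27)), (np.int64(-13), np.int64(-8), np.int64(-26)), (np.int64(-12), np.int64(-8), np.int64(-13)), (np.int64(-11), np.int64(-7), np.int64(-2)), (np.int64(-12), np.int64(-7), np.int64(10)), (np.int64(-11), np.int64(-6), np.int64(18)), (np.int64(-14), np.int64(-6), np.int64(29)), (np.int64(-13), np.int64(-5), np.int64(36)), (np.int64(-9), np.int64(-5), np.int64(37)), (np.int64(3), np.int64(-6), np.int64(29)), (np.int64(7), np.int64(-6), np.int64(32)), (np.int64(6), np.int64(-6), np.int64(38))]
268 [(np.int64(-12), np.int64(-10), np.int64(-171)), (np.int64(-40), np.int64(-5), np.int64(-29)), (np.int64(-34), np.int64(-5), np.int64(-27)), (np.int64(-27), np.int64(-5), np.int64(-28)), (np.int64(-19), np.int64(-5), np.int64(-28)), (np.int64(-12), np.int64(-5), np.int64(-27)), (
[... 3323 characters left out ...]
int64(-12), np.int64(16), np.int64(-170)), (np.int64(-40), np.int64(9), np.int64(-30)), (np.int64(-34), np.int64(9), np.int64(-26)), (np.int64(-27), np.int64(9), np.int64(-27)), (np.int64(-20), np.int64(9), np.int64(-26)), (np.int64(-13), np.int64(9), np.int64(-25)), (np.int64(-12), np.int64(8), np.int64(-13)), (np.int64(-12), np.int64(8), np.int64(-1)), (np.int64(-11), np.int64(7), np.int64(9)), (np.int64(-12), np.int64(7), np.int64(19)), (np.int64(-13), np.int64(6), np.int64(28)), (np.int64(-13), np.int64(6), np.int64(36)), (np.int64(-9), np.int64(6), np.int64(37)), (np.int64(3), np.int64(7), np.int64(30)), (np.int64(7), np.int64(6), np.int64(32)), (np.int64(6), np.int64(6), np.int64(38))]
```

Emit:
{"name": "apply_moves", "arguments": {
  "steps": [
    [0,0,-0.03,0,-1],
    [0,0,-0.02,0,-1],
    [0,0.001,-0.005,0,-1],
    [0,0.002,-0.005,0,-1],
    [0,0.002,-0.004,0,-1],
    [0,0,0,0,-1]
  ],
  "squeeze": 20
}}

```text
t: 14.45
tcp_pos: [570.6, 65.5, 106.9]
tool_rot: [0.776, 0.631, 0.001, 0.0]
ft_force: [0.0, 0.5, 7.3]
opening: 6.6
grasp_force: 32.3
```

```bash
cat >> h.py <<'E'
def tilt():
    t=look(); c=cap('wrist'); P=mf(cloud(c))-t
    S=P[150:340,255:305]; y=S[...,1]
    m=(abs(y)>7.5)&(abs(y)<13)&(S[...,0]<-14)&(S[...,0]>-48)&(S[...,2]>-75)&(S[...,2]<0)
    p=S[m]; k=np.polyfit(p[:,0],p[:,2],1); p=p[abs(np.polyval(k,p[:,0])-p[:,2])<4];k=np.polyfit(p[:,0],p[:,2],1)
    print('tilt',np.degrees(np.arctan(k[0])).round(1),'top plane z at x=0 rel tcp',k[1].round(1),'n',len(p),'low end x',p[:,0].min().round(1), 'z',p[:,2].min().round(1))
    f=P[150:380,270:290]; f=f[(abs(f[...,1])<3)&(f[...,2]>0)&(f[...,2]<20)&(abs(f[...,0])<20)]
    if len(f): print('fin top pts',f[:,0].min().round(1),f[:,0].max().round(1),f[:,2].max().round(1))
    return c,P
E
python3 - <<'E'
from h import *
tilt()
E
```

```text
tcp [570.6  65.5 106.9] mould [-117.9  -70.5  106.9] yaw -11.8 F [0.  0.5 7.3] op 6.6
tilt 11.1 top plane z at x=0 rel tcp -25.7 n 809 low end x -34.4 z -35.4
fin top pts -10.2 7.9 8.9
```

Emit:
{"name": "apply_moves", "arguments": {
  "steps": [
    [0,0.001,-0.005,0,-1],
    [0,0.001,-0.005,0,-1],
    [0,0.001,-0.005,0,-1],
    [0,0.001,-0.003,0,-1],
    [0,0,0,0,-1]
  ]
}}

```text
t: 15.0
tcp_pos: [571.3, 70.4, 89.4]
tool_rot: [0.776, 0.631, 0.002, 0.0]
ft_force: [1.9, 4.3, 8.2]
opening: 6.3
grasp_force: 35.2
```

```bash
python3 - <<'E'
from h import *
tilt()
E
```

```text
tcp [571.3  70.4  89.4] mould [-122.9  -70.8   89.4] yaw -11.8 F [1.9 4.3 8.2] op 6.3
tilt 31.7 top plane z at x=0 rel tcp -28.0 n 321 low end x -21.3 z -42.1
fin top pts -12.7 3.6 12.8
```

Emit:
{"name": "apply_moves", "arguments": {
  "steps": [
    [0,0.001,-0.004,0,-1],
    [0,0.001,-0.003,0,-1],
    [0,0,0,0,-1]
  ]
}}

```text
t: 15.35
tcp_pos: [571.2, 71.6, 82.3]
tool_rot: [0.776, 0.631, 0.002, 0.001]
ft_force: [1.1, 1.3, 9.4]
opening: 6.2
grasp_force: 36.0
```

```bash
python3 - <<'E'
from h import *
tilt()
E
```

```text
tcp [571.2  71.6  82.3] mould [-124.   -71.1   82.3] yaw -11.8 F [1.1 1.3 9.4] op 6.2
tilt -43.4 top plane z at x=0 rel tcp -55.4 n 6 low end x -14.4 z -42.5
fin top pts -12.4 12.2 13.6
```

Emit:
{"name": "apply_moves", "arguments": {
  "steps": [
    [0.002,0.008,0.005,0,-1],
    [0.002,0.008,0.02,0,-1],
    [0,0,0.03,0,-1],
    [0,0,0.02,0,-1],
    [0,0,0,0,-1],
    [0,0,0,0,-1]
  ],
  "squeeze": 30
}}

```text
t: 16.0
tcp_pos: [573.4, 86.9, 155.6]
tool_rot: [0.776, 0.63, 0.0, -0.0]
ft_force: [-0.4, 0.4, -1.4]
opening: 6.7
grasp_force: 34.5
```

```bash
python3 - <<'E'
from h import *
c,P=tilt(); np.savez('w10.npz',**c)
for u in (250,258,264,280,296,302,310): print(u,[[int(q) for q in P[v,u]] for v in range(190,330,8) if P[v,u,2]==P[v,u,2] and P[v,u,2]>-80])
E
```

```text
tcp [573.4  86.9 155.6] mould [-139.4  -72.1  155.6] yaw -11.8 F [-0.4  0.4 -1.4] op 6.7
tilt -27.6 top plane z at x=0 rel tcp -50.2 n 32 low end x -14.7 z -43.9
fin top pts -12.8 11.3 15.5
250 [[-12, -15, -41], [-9, -15, -37], [-6, -15, -35], [-2, -15, -33], [0, -14, -30], [-7, -12, -7], [-7, -12, -2], [-8, -11, 5], [-8, -11, 10], [-13, -9, 24], [-14, -9, 28], [-12, -9, 31]]
258 [[-12, -11, -40], [-9, -11, -37], [-5, -11, -35], [-2, -10, -32], [-11, -9, -8], [-11, -8, 0], [-11, -8, 4], [-11, -8, 11], [-11, -7, 16], [-12, -7, 22], [-13, -7, 27], [-13, -6, 32]]
264 [[-12, -8, -40], [-8, -8, -39], [-5, -7, -35], [-2, -7, -33], [-11, -6, -8], [-11, -6, 0], [-12, -5, 6], [-11, -5, 10], [-12, -5, 16], [-9, -5, 17], [-12, -5, 27], [-10, -5, 28]]
280 [[-12, 0, -41], [-9, 0, -37], [-3, 0, -39], [3, 0, -28], [-10, 0, 2], [-8, 0, 5], [-5, 0, 7], [-3, 0, 9], [-1, 0, 11], [2, 0, 10]]
296 [[-12, 8, -41], [-9, 8, -37], [-6, 8, -33], [-2, 8, -32], [-11, 7, -7], [-11, 6, 0], [-11, 6, 4], [-11, 6, 11], [-12, 6, 16], [-10, 6, 19], [-12, 5, 26], [-11, 5, 29]]
302 [[-12, 11, -40], [-9, 11, -37], [-5, 11, -35], [-2, 11, -32], [0, 11, -30], [-12, 9, 0], [-11, 9, 4], [-11, 8, 10], [-11, 8, 15], [-12, 8, 22], [-12, 7, 27], [-12, 7, 31]]
310 [[-6, 15, -34], [-3, 15, -31], [0, 15, -29], [-7, 13, -7], [-7, 12, -1], [-8, 12, 5], [-8, 11, 10], [-14, 10, 24], [-13, 10, 28], [-12, 10, 30]]
```

Emit:
{"name": "apply_moves", "arguments": {
  "steps": [
    [0.005,0.025,0,4.3,-1],
    [0.017,-0.0035,0,4.3,-1],
    [0.017,-0.0035,0,0,-1],
    [0.017,-0.0035,0,0,-1],
    [0.0166,-0.0033,-0.01,0,-1],
    [0,0,-0.02,0,-1],
    [0,0,-0.005,0,-1],
    [0,0,0,0,-1],
    [0,0,0,0,-1]
  ]
}}

```text
t: 16.95
tcp_pos: [646.0, 97.1, 120.6]
tool_rot: [0.727, 0.687, -0.0, -0.0]
ft_force: [0.9, 0.3, -1.1]
opening: 6.4
grasp_force: 34.5
```

```bash
python3 - <<'E'
from h import *
t=look()
c=cap('wrist'); np.savez('w11.npz',**c)
cv2.imwrite('pics/k.png',cv2.resize(c['color'][:,:,::-1],(800,600)))
P=mf(cloud(c))
a=np.radians(8.6);R=np.array([[np.cos(a),np.sin(a),0],[-np.sin(a),np.cos(a),0],[0,0,1]])
L=(P-t)@R.T
m=(abs(L[...,1])>9)&(abs(L[...,1])<14)&(L[...,0]>-15)&(L[...,0]<2)&(L[...,2]<-26)&(L[...,2]>-48)
p=L[m];k=np.polyfit(p[:,0],p[:,2],1);print('tilt',np.degrees(np.arctan(k[0])),k[1],len(p),'low',p[:,0].min(),p[:,2].min())
m=(L[...,0]>-16)&(L[...,0]<0)&(L[...,2]<-26)&(L[...,2]>-48)&(abs(L[...,1])<25);print('plate y',np.percentile(L[m][:,1],[1,99]))
w=dict(np.load('w7.npz'));kk=.7
o=lambda u,v,z: mf(onz(w,(u+.5)*kk-.5,(v+.5)*kk-.5,z)).round(1)
print('ls',o(374,117,48),'lid',o(383,184,77))
E
```

```text
tcp [646.   97.1 120.6] mould [-164.2   -3.1  120.6] yaw -3.3 F [ 0.9  0.3 -1.1] op 6.4
tilt 41.42422847733756 -30.375566564274344 682 low -14.72002328651058 -44.128182899632534
plate y [-15.66741193  15.76508808]
ls [-152.6   -3.4   48. ] lid [-118.2    2.3   77. ]
```

View pics/k.png

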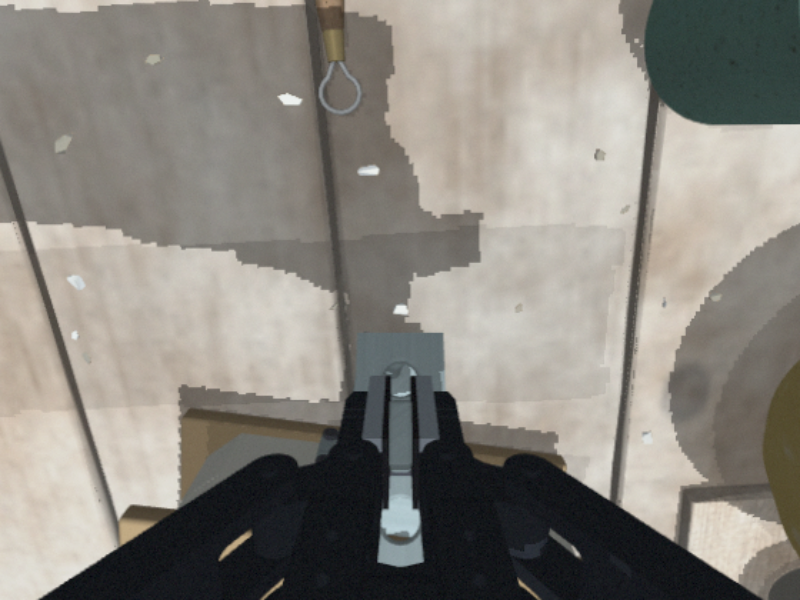

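The view through the lower eye at (400,380) runs nearly along the stud axis, so I'll descend to standoff and measure the stud through that eye by depth.

Emit:
{"name": "apply_moves", "arguments": {
  "steps": [
    [0,0,-0.012,0,-1],
    [0,0,-0.01,0,-1],
    [0,0,0,0,-1],
    [0,0,0,0,-1]
  ]
}}

```text
t: 17.4
tcp_pos: [645.9, 96.9, 98.0]
tool_rot: [0.727, 0.686, -0.0, -0.0]
ft_force: [0.6, -0.7, -1.4]
opening: 6.4
grasp_force: 34.5
```

```bash
cat >> h.py <<'E'
def eyes(yaw=8.6,tl=41.4,save=None):
    "points in link frame (origin underside centre, z along fin); what is seen through/around the eyes"
    t=look(); c=cap('wrist')
    if save: np.savez(save,**c)
    a=np.radians(yaw);R=np.array([[np.cos(a),np.sin(a),0],[-np.sin(a),np.cos(a),0],[0,0,1]])
    b=np.radians(tl);T=np.array([[np.cos(b),0,np.sin(b)],[0,1,0],[-np.sin(b),0,np.cos(b)]])
    L=((mf(cloud(c))-t)@R.T-[18.6,0,-20.6])@T.T
    return c,L
E
python3 - <<'E'
from h import *
c,L=eyes(save='w12.npz')
print('lower lug/stud near eye: rows')
for v in range(236,300,4): print(v,[tuple(int(q) for q in L[v,u]) for u in range(262,300,4)if L[v,u,2]==L[v,u,2]])
E
```

```text
tcp [645.9  96.9  98. ] mould [-163.9   -3.1   98. ] yaw -3.3 F [ 0.6 -0.7 -1.4] op 6.4
lower lug/stud near eye: rows
236 [(-37, -9, 5), (-37, -6, 4), (-37, -4, 5), (-38, -2, 3), (-37, 0, 5), (-37, 1, 5), (-37, 3, 5), (-38, 5, 4), (-37, 7, 4), (-38, 9, 4)]
240 [(-35, -9, 4), (-35, -6, 5), (-36, -4, 3), (-35, -2, 4), (-35, 0, 5), (-35, 1, 5), (-35, 3, 5), (-35, 5, 4), (-35, 7, 4), (-35, 9, 4)]
244 [(-33, -8, 5), (-33, -6, 4), (-33, -4, 4), (-33, -2, 5), (-33, 0, 5), (-33, 1, 4), (-33, 3, 4), (-33, 5, 4), (-33, 7, 5), (-33, 9, 4)]
248 [(-31, -8, 4), (-31, -6, 5), (-30, -4, 6), (-31, -2, 5), (-31, 0, 4), (-31, 1, 4), (-31, 3, 4), (-31, 5, 3), (-31, 7, 3), (-30, 9, 6)]
252 [(-28, -8, 6), (-29, -6, 4), (-29, -4, 4), (-29, -2, 4), (-29, 0, 3), (-29, 1, 3), (-29, 3, 4), (-28, 5, 5), (-28, 7, 5), (-28, 9, 5)]
256 [(-26, -8, 6), (-26, -6, 5), (-27, -4, 4), (-38, -3, -38), (-38, 0, -39), (-38, 1, -40), (-27, 3, 1), (-26, 5, 5), (-26, 7, 5), (-27, 9, 3)]
260 [(-24, -8, 5), (-24, -6, 5), (-36, -6, -39), (-36, -3, -40), (-35, 0, -38), (-36, 1, -40), (-36, 4, -41), (-25, 5, 1), (-24, 7, 5), (-25, 
[... 606 characters left out ...]
 8, 32)]
280 [(-8, -6, 35), (-8, -5, 35), (-8, -3, 35), (-8, -2, 34), (-8, 0, 36), (-8, 1, 36), (-14, 3, 3), (-8, 4, 35), (-8, 6, 34), (-8, 7, 34)]
284 [(-6, -6, 38), (-6, -5, 38), (-6, -3, 38), (-6, -1, 37), (-6, 0, 37), (-6, 1, 37), (-6, 2, 37), (-6, 4, 38), (-6, 6, 39), (-6, 7, 38)]
288 [(-4, -6, 40), (-4, -5, 41), (-4, -3, 39), (-5, -1, 36), (-5, 0, 37), (-5, 1, 35), (-5, 2, 37), (-4, 4, 40), (-4, 5, 40), (-4, 7, 40)]
292 [(-2, -6, 41), (-2, -4, 42), (-2, -3, 42), (-3, -1, 37), (-3, 0, 36), (-3, 1, 37), (-3, 2, 37), (-2, 4, 43), (-2, 5, 43), (-2, 7, 41)]
296 [(-1, -6, 44), (-1, -4, 44), (0, -3, 44), (-2, -1, 36), (-2, 0, 36), (-2, 1, 36), (-2, 2, 37), (0, 4, 45), (0, 5, 45), (-1, 7, 43)]
```

```bash
cat >> h.py <<'E'
from scipy.optimize import least_squares
def studs(L,zr=(-24,-9)):
    for n,x0 in (('lower',-23),('upper',23)):
        m=(L[...,2]>zr[0])&(L[...,2]<zr[1])&(abs(L[...,0]-x0)<9)&(abs(L[...,1])<9); p=L[m]
        if len(p)<8: print(n,'few',len(p)); continue
        f=least_squares(lambda c:np.linalg.norm(p-c,axis=1)-4.5,p.mean(0)-[0,0,3],loss='soft_l1').x
        print(n,len(p),'centre of round end in link frame',f.round(1),'pts y',np.percentile(p[:,1],[2,98]).round(1),'x',np.percentile(p[:,0],[2,98]).round(1),'ztop',p[:,2].max().round(1))
        e=(L[...,2]>2)&(L[...,2]<7)&(np.hypot(L[...,0]-x0,L[...,1])<14); q=L[e]
        # eye rim: innermost plate points
        g=least_squares(lambda c:np.sort(np.hypot(q[:,0]-c[0],q[:,1]-c[1]))[:25]-6.5,[x0,0.]).x; print('  eye approx',g.round(1),len(q))
E
python3 - <<'E'
from h import *
c=dict(np.load('w12.npz'))
import h; h.cap=None
class A: capture=staticmethod(lambda n:c); read_state=staticmethod(arm.read_state)
h.arm=A
_,L=eyes(); studs(L)
for v in range(330,400,6): print(v,[tuple(int(q) for q in L[v,u]) for u in range(264,300,4)if L[v,u,2]==L[v,u,2]])
E
```

```text
tcp [646.2  96.8  98.4] mould [-163.9   -2.8   98.4] yaw -3.3 F [ 0.1 -0.3 -1. ] op 6.2Traceback (most recent call last):
  File "<stdin>", line 6, in <module>
  File "h.py", line 49, in eyes
    t=look(); c=cap('wrist')
                ~~~^^^^^^^^^
TypeError: 'NoneType' object is not callable
```

```bash
python3 - <<'E'
from h import *
_,L=eyes(); studs(L)
for v in range(336,400,6): print(v,[tuple(int(q) for q in L[v,u]) for u in range(264,300,4)if L[v,u,2]==L[v,u,2]])
E
```

```text
tcp [646.2  96.8  98.4] mould [-163.9   -2.8   98.4] yaw -3.3 F [ 0.1 -0.3 -1. ] op 6.2
lower 134 centre of round end in link frame [-26.4  -2.9 -19.9] pts y [-4.2  1.5] x [-30.1 -22.2] ztop -14.0
  eye approx [-22.6   0. ] 1032
upper 176 centre of round end in link frame [ 19.3  -2.1 -21.7] pts y [-5.5  1.9] x [16.6 23.4] ztop -16.1
  eye approx [22.9 -0.3] 886
336 [(13, -5, 53), (13, -4, 41), (11, -3, 4), (11, -1, 5), (11, 0, 5), (11, 2, 4), (13, 3, 39), (13, 4, 42), (13, 5, 52)]
342 [(15, -5, 51), (15, -4, 38), (14, -3, 4), (14, -1, 4), (14, 0, 4), (14, 2, 5), (14, 4, 5), (15, 4, 39), (15, 5, 52)]
348 [(17, -5, 49), (17, -4, 37), (16, -3, 4), (16, -1, -17), (16, 0, -18), (16, 2, 5), (16, 4, 5), (17, 4, 37), (17, 5, 50)]
354 [(19, -5, 48), (19, -4, 35), (19, -3, -18), (19, -1, -17), (19, 0, -17), (19, 2, -41), (19, 4, -42), (19, 4, 34), (19, 5, 48)]
360 [(21, -5, 46), (22, -6, -42), (22, -3, -19), (22, -1, -17), (22, 0, -19), (22, 2, -42), (22, 4, -42), (22, 7, -43), (21, 5, 46)]
366 [(22, -5, 46), (25, -6, -40), (26, -4, -42), (26, -2, -43), (26, 0, -43), (26, 2, -44), (26, 4, -41), (26, 7, -43), (23, 5, 44)]
372 [(24, -5, 45), (26, -5, 2), (29, -4, -41), (29, -2, -42), (29, 0, -42), (29, 2, -42), (29, 4, -42), (26, 5, 2), (24, 5, 45)]
378 [(26, -5, 47), (29, -5, 5), (29, -3, 4), (32, -2, -42), (32, 0, -41), (29, 2, 2), (29, 3, 3), (29, 5, 5), (26, 5, 46)]
384 [(28, -5, 45), (31, -5, 6), (31, -3, 3), (31, -1, 5), (31, 0, 5), (31, 2, 5), (31, 3, 3), (31, 5, 6), (28, 5, 44)]
390 [(34, -6, 4), (34, -5, 4), (34, -3, 4), (34, -1, 5), (34, 0, 5), (33, 2, 6), (34, 3, 5), (34, 5, 4), (34, 7, 5)]
396 [(28, -3, 77), (28, -2, 76), (29, -1, 75), (28, 0, 77), (36, 0, 5), (28, 1, 77), (28, 2, 77), (28, 3, 77), (28, 4, 77)]
```

Emit:
{"name": "apply_moves", "arguments": {
  "steps": [
    [0.0001,0.0022,-0.002,0,-1],
    [-0.0008,-0.0038,-0.0046,0,-1],
    [-0.0008,-0.0038,-0.0046,0,-1],
    [0,0,0,0,-1],
    [0,0,0,0,-1]
  ]
}}

```text
t: 18.0
tcp_pos: [644.6, 91.1, 87.0]
tool_rot: [0.727, 0.686, -0.0, -0.0]
ft_force: [0.8, 1.4, -1.2]
opening: 6.0
grasp_force: 34.5
```

```bash
python3 - <<'E'
from h import *
_,L=eyes(save='w13.npz'); studs(L,(-14,4.))
E
```

```text
tcp [644.6  91.1  87. ] mould [-158.    -3.2   87. ] yaw -3.3 F [ 0.8  1.4 -1.2] op 6.0
lower 260 centre of round end in link frame [-24.5   0.   -0.5] pts y [-5.9  6.5] x [-31.1 -16.9] ztop 4.0
  eye approx [-22.6  -0. ] 1039
upper 365 centre of round end in link frame [22.8 -0.7 -8.8] pts y [-5.6  5.7] x [17.  29.8] ztop 4.0
  eye approx [22.9 -0.3] 891
```

```bash
python3 - <<'E'
from h import *
_,L=eyes()
for zr in ((-12,-1.),(-12,-3.)): studs(L,zr)
E
```

```text
tcp [644.8  91.3  87.2] mould [-158.2   -3.1   87.2] yaw -3.3 F [ 0.1 -0.5 -0.7] op 6.3
lower 167 centre of round end in link frame [-23.3  -1.4  -7.9] pts y [-3.4  2.6] x [-26.9 -19.2] ztop -1.9
  eye approx [-22.6   0. ] 1031
upper 307 centre of round end in link frame [22.5 -0.9 -9.5] pts y [-5.2  3.7] x [18.5 26.7] ztop -3.4
  eye approx [22.9 -0.3] 871
lower 159 centre of round end in link frame [-23.3  -1.4  -8. ] pts y [-3.4  2.6] x [-26.9 -19.1] ztop -3.0
  eye approx [-22.6   0. ] 1031
upper 307 centre of round end in link frame [22.5 -0.9 -9.5] pts y [-5.2  3.7] x [18.5 26.7] ztop -3.4
  eye approx [22.9 -0.3] 871
```

Emit:
{"name": "apply_moves", "arguments": {
  "steps": [
    [-0.0005,-0.0025,-0.0031,0,-1],
    [-0.0005,-0.0025,-0.0031,0,-1],
    [-0.0005,-0.0025,-0.0031,0,-1],
    [0,0,0,0,-1]
  ]
}}

```text
t: 18.5
tcp_pos: [642.8, 83.2, 77.3]
tool_rot: [0.727, 0.686, -0.001, -0.0]
ft_force: [1.0, -0.5, -1.5]
opening: 6.5
grasp_force: 34.5
```

```bash
python3 - <<'E'
from h import *
_,L=eyes()
for n,x0 in (('lo',-23),('up',23)):
    m=(L[...,2]>6.5)&(L[...,2]<14)&(abs(L[...,0]-x0)<9)&(abs(L[...,1])<4.5)&(abs(L[...,0])>14);p=L[m];print(n,len(p),p.mean(0) if len(p) else '')
    m=(L[...,2]>-1)&(L[...,2]<12)&(np.hypot(L[...,0]-x0,L[...,1])<4);p=L[m];print(len(p),p.mean(0) if len(p) else '',p[:,2].max() if len(p) else '')
E
```

```text
tcp [642.8  83.2  77.3] mould [-149.9   -3.4   77.3] yaw -3.3 F [ 1.  -0.5 -1.5] op 6.5
lo 190 [-22.30421065   0.05754193   8.39449302]
178 [-22.60377014   0.04142445   8.42813671] 11.506198945069631
up 148 [23.19518177  0.8759882   7.2611315 ]
261 [23.06063463  0.06317108  6.50938467] 8.840315651738747
```

Emit:
{"name": "apply_moves", "arguments": {
  "steps": [
    [-0.0005,-0.0025,-0.0031,0,-1],
    [-0.0005,-0.0025,-0.0031,0,-1],
    [-0.0003,-0.0013,-0.0015,0,-1],
    [0,0,0,0,-1]
  ]
}}

```text
t: 18.95
tcp_pos: [641.7, 77.2, 69.9]
tool_rot: [0.727, 0.686, -0.0, -0.0]
ft_force: [0.4, 0.8, -0.8]
opening: 6.6
grasp_force: 34.5
```

Emit:
{"name": "apply_moves", "arguments": {
  "steps": [
    [-0.0003,-0.0013,-0.0015,0,-1],
    [-0.0003,-0.0013,-0.0015,0,-1],
    [0,0,0,0,-1]
  ]
}}

```text
t: 19.25
tcp_pos: [641.3, 74.9, 67.1]
tool_rot: [0.727, 0.686, -0.0, -0.0]
ft_force: [-0.3, -0.6, -1.3]
opening: 6.5
grasp_force: 34.5
```

```bash
python3 - <<'E'
from h import *
_,L=eyes()
for n,x0 in (('lo',-23),('up',23)):
    m=(L[...,2]>8)&(L[...,2]<30)&(np.hypot(L[...,0]-x0,L[...,1])<5)&(abs(L[...,1])<3.5);p=L[m];print(n,len(p),p.mean(0) if len(p) else '',np.percentile(p[:,2],97) if len(p) else '')
E
```

```text
tcp [641.3  74.9  67.1] mould [-141.5   -3.2   67.1] yaw -3.3 F [-0.3 -0.6 -1.3] op 6.5
lo 251 [-2.13450504e+01  1.52944981e-02  2.01973144e+01] 23.147363193438743
up 324 [23.18479336  0.40026065 18.81939686] 21.47543758954895
```

Emit:
{"name": "apply_moves", "arguments": {
  "steps": [
    [-0.0001,-0.0007,-0.0008,0,-1],
    [-0.0001,-0.0007,-0.0008,0,-1],
    [0,0,0,0,-1]
  ]
}}

```text
t: 19.6
tcp_pos: [641.6, 74.6, 66.6]
tool_rot: [0.727, 0.687, 0.001, -0.0]
ft_force: [-2.3, 1.5, 6.9]
opening: 6.0
grasp_force: 35.7
```

Emit:
{"name": "apply_moves", "arguments": {
  "steps": [
    [0,0,0,0,-0.8],
    [0,0,0,0,-0.6],
    [0,0,0,0,-0.4],
    [0,0,0,0,-0.4],
    [0,0,0,0,-0.4],
    [0,0,0.01,0,-0.4],
    [0,0,0.03,0,-0.4],
    [0,0,0.04,0,-0.4],
    [0,0,0.04,0,-0.4],
    [0,0,0.04,0,-0.4],
    [0,0,0,0,-0.4],
    [0,0,0,0,-0.4]
  ]
}}

```text
t: 20.8
tcp_pos: [641.6, 73.6, 227.2]
tool_rot: [0.727, 0.686, 0.001, 0.0]
ft_force: [-0.7, 0.6, -0.6]
opening: 26.2
grasp_force: 0.0
```

```bash
python3 - <<'E'
from h import *
t=look(); c=cap('wrist'); np.savez('w14.npz',**c); P=mf(cloud(c))
m=(abs(P[...,1]+.5)<13)&(abs(P[...,1]+.5)>7)&(P[...,0]<-90)&(P[...,0]>-146)&(P[...,2]>5)
p=P[m];A=np.c_[p[:,:2],np.ones(len(p))]
for _ in range(4):
    s=np.linalg.lstsq(A,p[:,2],rcond=None)[0];r=abs(A@s-p[:,2]);k=r<2.5;p,A=p[k],A[k]
print(len(p),s,'slope',np.degrees(np.arctan(s[0])),'roll',np.degrees(np.arctan(s[1])),'z at seat',s@[-119.3,-.5,1])
b=np.radians(40);n=np.array([-np.sin(b),0,np.cos(b)]);xs=np.array([np.cos(b),0,np.sin(b)])
D=P-[-119.3,-.5,46]; h=D@n; a=D@xs
for a0 in range(-48,50,6): 
    for lo,hi in ((-14,-8),(8,14)):
        q=(abs(a-a0)<3)&(P[...,1]>lo)&(P[...,1]<hi)&(abs(h)<40); print(a0,lo,np.nanmedian(h[q]).round(1),end=' | ')
print()
for x0 in (-23,0,23):
    q=(abs(a-x0)<6)&(abs(P[...,1])<8)&(h>10)&(h<45);print(x0,q.sum(),h[q].max() if q.any() else '',np.median(P[q][:,1]) if q.any() else '')
X=mf(cloud(cap('top')));m=(X[...,2]>75)&(X[...,2]<110)&(abs(X[...,0])<75)&(abs(X[...,1])<100)
p=X[m];print('lid plane',np.linalg.lstsq(np.c_[p[:,:2],np.ones(len(p))],p[:,2],rcond=None)[0])
E
```

```text
tcp [641.6  73.6 227.2] mould [-140.3   -2.6  227.2] yaw -3.3 F [-0.7  0.6 -0.6] op 26.2
26 [ -0.71599785   1.91509195 -13.34053215] slope -35.602582200822546 roll 62.42787086154416 z at seat 71.12046573224883
-48 -14 nan | -48 8 nan | -42 -14 5.4 | -42 8 5.6 | -36 -14 5.7 | -36 8 5.1 | -30 -14 5.0 | -30 8 5.3 | -24 -14 5.4 | -24 8 5.4 | -18 -14 5.2 | -18 8 5.2 | -12 -14 5.1 | -12 8 5.3 | -6 -14 5.2 | -6 8 5.2 | 0 -14 5.1 | 0 8 4.9 | 6 -14 5.3 | 6 8 5.3 | 12 -14 5.0 | 12 8 5.2 | 18 -14 5.0 | 18 8 5.0 | 24 -14 5.0 | 24 8 4.8 | 30 -14 4.3 | 30 8 4.8 | 36 -14 1.3 | 36 8 0.3 | 42 -14 -0.0 | 42 8 -0.2 | 48 -14 1.1 | 48 8 1.5 | 
-23 95 25.751815301707445 -4.612549948449276
0 212 39.49455707245133 -0.6488461283223931
23 113 25.332437165202915 1.6931681998708084
lid plane [7.78587517e-03 9.22252006e-05 8.53348324e+01]
  return np.nanmean(a, axis, out=out, keepdims=keepdims)
```

The link's top measures about 5 mm above the clasp face over nearly its whole length, so it lies flat. Both studs stand through the eyes and the lid is level and down.

```bash
python3 -c "
from workcell import arm
print(arm.close_job())"
```

```text
the job is handed in; nothing more can be done
None
```

The job is handed in at about 21 s of robot time: the lid is down with the dowels in their sockets, and the link lies flat on the clasp face over both studs, by the depth-camera readings taken before hand-in.

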